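# Open the fuse hatch of a stage dimmer pack

## Robot

A 7-joint arm with a two-finger parallel gripper is mounted at the origin on the work surface. World frame = base frame: x ahead of the robot, y to its left, z up, the work surface at z = 0. Lengths are in mm, angles in rad, forces in N, time in s.
With the tool pointing down it reaches from about 400 to 750 mm from the base axis. Payload 19.5 kg.
Tool frame: the origin (TCP) lies at the centre of the arm's flange, where the gripper is bolted on; the fingertips stand robot.nose_length ahead of it and the grasp point (between the pads) lies 155 mm ahead of it (robot.nose_length is the distance from the TCP to the fingertips, in mm); z points along the fingers, y is the line along which they close (so a half turn about z gives the same grasp; the last joint's range is limited). The gripper opens to 85 mm and grips with 20 to 120 N. Pads are 22 mm wide; open, the fingers measure 114 mm over their backs; the gripper's body (76 mm by 85 mm) begins 54 mm behind the grasp point. The pads swing forward as they close: fully open they stand 13 mm farther back than shut.
Start: joints at [1.067, 0.707, -0.028, 1.485, 0.022, 0.951, -0.075], TCP at [256.194, -514.763, 404.668] pointing down, gripper open.
Joint ranges: [-2.71, 2.71], [-0.32, 2.16], [-1.57, 1.52], [0, 2.45], [-1.46, 4.6], [0, 2.02], [-2.83, 2.83]. Speed limits (rad/s): [1.89, 1.89, 2.57, 2.57, 3.01, 3.01, 3.01].

## Interface

Orientations are given as a unit quaternion [w, x, y, z].
In Python, from bench import robot gives the robot as it stands.
- The arm moves only by the tool drive_tool, never from a script. Its argument "targets" is a list of rows, each a list of 3 entries, a list of its own where there are three numbers: the shift along the tool's x, y, z as a fraction of full scale, then the turn, a rotation vector about the tool's x, y, z as a fraction of full scale, then the opening, from -1 (shut) to 1 (fully open). In form: [[[tx, ty, tz], [rx, ry, rz], gripper], ...]. A call has exactly 5 rows; each row is the pose to reach, as a shift and turn from the pose commanded when the call began, along the tool's axes at that moment; what a row does not reach only later rows make up. Full scale, the value 1, is 50 cm for a shift and pi/2 rad for a turn. A row lasts 1/12 s, in which the tool goes at most 41.7 mm and 7.16 degrees, less where a joint would pass 70% of its speed; a pose out of reach is approached as far as the arm can. A call with a number of a shift or a turn outside -1 to 1 is refused whole. A call with a gripper value outside its range is refused whole. The fingers move at their own pace and stop on an object; "force" is the grip in N (left out, the last holds). Time passes only in rows, so rows that repeat a pose let the fingers close, or fill a call up. It gives the time, the measured TCP pose, the force, the opening and the grip force at its end, in the units of the state.
- robot.read_state(): the state, without advancing time (a new reading comes with each control period).
- robot.grab_frame(name): name is "side" or "top"; returns a dict with "pixels" (420x560x3 uint8, blue, green, red), "fx", "fy", "cx", "cy" (pixels), "R" (3x3) and "t" (3): a world point X has camera coordinates R X + t. Camera axes: x right, y down, z forward; pixel columns grow to the right and rows downward; lengths in mm; the calibration is good to about 2 mm. A picture is of the moment at which its call begins. There is no depth.
- robot.close_job(): hands the job in; it is judged then, once.
The state is a dict: "time": time; "joints": joint angles; "joint_vel": joint speeds; "tau": joint torques, N m; "tcp_pos": TCP position; "orientation": TCP orientation; "wrist_force": force on the tool from outside, world axes, zero at the start; "wrist_torque": the same for the moment, N m; "gripper_width": opening from 0.0 (shut) to 1.0 (fully open); "grasp_force": force on a finger pad.
Only numpy, scipy, OpenCV 4.12 (cv2) and the standard library are available. Lean on these libraries where they do the work, as an engineer would, in place of code of your own. Each camera call takes 0.05 s, during which the arm holds its last target. There are 200 camera calls.

## Task

Open the dimmer pack for a fuse check: undo its two captive thumbscrews one after the other (anticlockwise, until each is clear), then lift the cover off and lay it gently, right way up and flat, in the larger wooden tray. Don't drop the cover, and leave everything else on the bench where it is.

Things in the scene. Friction and masses are not known exactly. Their poses are not given: they have to be found in the camera images.
- cover: aluminium cover plate 120 (x) by 240 (y) by 3 mm, about 0.5 kg, on the dimmer's deck at the start. Origin: centre of the plate's underside, then 90 mm above the table; z up. Two flanges along y, 197 mm long, at x = +-47 mm, reach 24 mm below the origin, into the hatch with 2 to 3 mm play; screw feet reach 20 mm below. Bow handle in the middle, a thumbscrew at each end
- handle (a point): middle of the bow handle's bar, 33.5 mm above the cover's origin; the frame is the cover's. Square bar 10 mm wide (cover's x), 11 mm high, 80 mm long along the cover's y, 25 mm free height under it, posts at +-35 mm along y
- screw_a_head (a point): point on the axis of thumbscrew a, mid-height of its knurled round steel head; frame as the cover's. Head 21 mm across, 18 mm high, its underside 2 mm above the plate's top, dark slot in its top. At y = +92 mm, z = 14 mm in the cover's frame; axis vertical
- screw_b_head (a point): point on the axis of thumbscrew b, mid-height of its knurled round steel head; frame as the cover's. Head 21 mm across, 18 mm high, its underside 2 mm above the plate's top, dark slot in its top. At y = -92 mm, z = 14 mm in the cover's frame; axis vertical
- screw_a (a joint): angle of captive thumbscrew a (+y end of the cover), rad: 0 = tight, grows as it turns anticlockwise seen from above, 2.8 = its stop. Starts at 0 to 0.4. Below about 2.1 a pawl on its foot, under the cover, still hooks beneath the case; from 2.3 on it is clear and the screw is undone. Stays where it is left; turning takes 0.06 N m
- screw_b (a joint): angle of captive thumbscrew b (-y end of the cover), rad: 0 = tight, grows as it turns anticlockwise seen from above, 2.8 = its stop. Starts at 0 to 0.4. Below about 2.1 a pawl on its foot, under the cover, still hooks beneath the case; from 2.3 on it is clear and the screw is undone. Stays where it is left; turning takes 0.06 N m
- dimmer: dimmer pack, dark steel case 220 (x) by 290 (y) by 90 mm high, too heavy to move. Origin: centre of its underside, on the table. Hatch opening 100 by 202 mm in the middle of its flat top, closed by the cover (same axes at the start). It and the tray stand side by side, either one on the left
- tray: the larger wooden tray, empty, 300 (x) by 190 (y) by 36 mm high, walls and floor 9 mm, inside 282 by 172 mm, 0.9 kg, loose. Origin: centre of its underside, on the table. The cover fits in only with its long side along the tray's x; lying flat on its flanges the cover's origin is 33 mm above the tray's
- fuse_box: small white plastic box of spare fuses, 34 x 62 x 18 mm, on the dimmer's deck beside the cover; not part of the job
- screwdriver: black-handled screwdriver, 190 mm, on the table just beyond the dimmer; not part of the job
- tape: roll of black tape, 90 mm across, 24 mm high, lying in the small tray; not part of the job
- cup: small white mug, 68 mm across, 62 mm high, on the table beyond the tray; not part of the job
- small_tray: small wooden tray with a roll of tape in it, 120 x 170 x 34 mm, at the far side of the table; too small for the cover; not part of the job
- caddy: green tin, 68 mm across, 120 mm high, at the far side of the table; not part of the job
- carton: orange carton, 65 x 85 x 150 mm, at the far side of the table; not part of the job

How it is judged:
By the outcome, as a careful person would: the job done as asked, in the order asked, and still so for the second after the job is handed in, with the robot touching nothing.
It also fails if it takes over 70 s, if anything falls off the work surface, if the arm or the gripper's body presses on something with over 40 N, if the wrist force passes 120 N, or if a joint passes its speed limit or range.

## Working session

There is one attempt and no reset: what is moved stays moved. The work goes in short steps, Python scripts to look and compute and a tool call to move; the robot and the scene stay as the last step left them, time stands still between calls to the robot, and variables do not carry over. Pictures are saved under pics/ and viewed, at most 10 in all, crops included, and the job is handed in when it is done.

Besides the shell and the picture viewer there is one more tool, called after "Request:" by a JSON object that holds its "method" and its "body", one argument or row to a line. drive_tool: Moves the arm, as the interface text tells. Its arguments: {"type":"object","properties":{"targets":{"type":"array","items":{"type":"array"}},"force":{"type":"number"}},"required":["targets"]}

```bash
mkdir -p pics; ls; python3 - <<'E'
from bench import robot
import cv2,pickle
fr={n:robot.grab_frame(n) for n in("top","side")}
for n,f in fr.items():
    cv2.imwrite(f"pics/{n}0.png",f["pixels"]); print(n,f["fx"],f["cx"],f["cy"],f["R"],f["t"])
s=robot.read_state(); print({k:s[k] for k in("time","tcp_pos","orientation","wrist_force","gripper_width")}); print(robot.nose_length)
E
```

```text
pics
top 479.53621587277894 281.93763250618713 213.13112961284722 [[-0.02269092 -0.99968115  0.01107782]
 [-0.99266113  0.0212123  -0.11905429]
 [ 0.11878134 -0.01369798 -0.99282595]] [   1.94037793  607.35112853 1055.47563329]
side 524.9548627842045 276.48640071059475 214.35857847387894 [[-0.97329055 -0.22938711 -0.00933097]
 [-0.13514346  0.60532297 -0.78442358]
 [ 0.18558491 -0.76221103 -0.62015529]] [ 558.20660033  170.33020844 1141.86541383]
{'time': 0.1, 'tcp_pos': array([ 256.15751978, -514.71473394,  404.27007397]), 'orientation': array([-4.89296079e-04,  9.73461839e-01,  2.28848831e-01, -1.42413115e-04]), 'wrist_force': array([ 0.35089506,  0.93329954, -0.11798096]), 'gripper_width': 1.001388934632496}
173.4
```

View pics/top0.png

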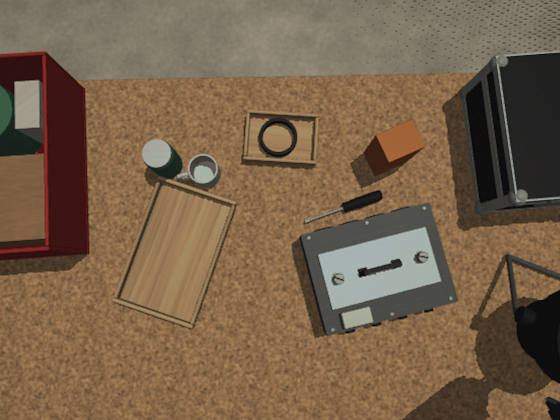

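View pics/side0.png

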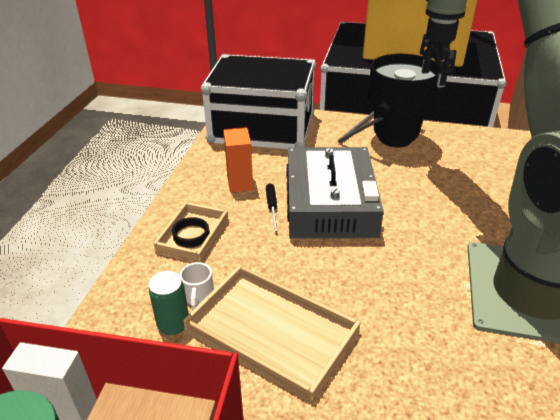

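The top view shows the dimmer at about (380,268) with its cover's screws at (338,279) and (422,257), the handle at (380,268) and the fuse box at (357,318). The larger tray is at about (177,253) with its long side near world x, and the mug at (203,170) sits beside its far end.

```bash
cat > h.py <<'E'
import numpy as np, cv2
from bench import robot
def ray(f,uv,z):
    uv=np.atleast_2d(np.float64(uv)); R=np.array(f["R"]);t=np.array(f["t"])
    d=np.c_[(uv[:,0]-f["cx"])/f["fx"],(uv[:,1]-f["cy"])/f["fy"],np.ones(len(uv))]@R
    c=-R.T@t
    return c+d*((z-c[2])/d[:,2])[:,None]
def proj(f,X):
    p=np.atleast_2d(X)@np.array(f["R"]).T+np.array(f["t"])
    return np.c_[f["fx"]*p[:,0]/p[:,2]+f["cx"],f["fy"]*p[:,1]/p[:,2]+f["cy"]]
def largest(m,box=None):
    c,_=cv2.findContours(m.astype(np.uint8),cv2.RETR_EXTERNAL,cv2.CHAIN_APPROX_NONE)
    return max(c,key=cv2.contourArea)
def rect(f,cnt,z):
    P=ray(f,cnt.reshape(-1,2),z)[:,:2].astype(np.float32)
    return cv2.minAreaRect(P)
def show(name,img,k=2): cv2.imwrite("pics/"+name,cv2.resize(img,None,fx=k,fy=k,interpolation=cv2.INTER_CUBIC))
E
python3 - <<'E'
from h import *
f=robot.grab_frame("top"); im=f["pixels"].astype(int); hsv=cv2.cvtColor(f["pixels"],cv2.COLOR_BGR2HSV)
print("plate px",im[290,360],"case",im[240,315],"tray",im[250,180],im[190,168],"cork",im[350,230],im[300,260])
roi=np.zeros(im.shape[:2],bool); roi[215:315,310:450]=1
plate=roi&(im[...,0]>150)&(im.sum(2)>450)
c=largest(plate); r=rect(f,c,93); print("plate",r, cv2.boundingRect(c))
# dimmer outline: dark greyish around
roi[:]=0; roi[200:340,295:460]=1
case=roi&(hsv[...,1]<90); c=largest(cv2.morphologyEx(case.astype(np.uint8),cv2.MORPH_OPEN,np.ones((5,5)))); print("case",rect(f,c,90))
show("crop1.png",f["pixels"][200:335,300:460],5)
show("crop2.png",f["pixels"][170:335,105:245],3.6)
fs=robot.grab_frame("side"); show("crop3.png",fs["pixels"][140:240,280:385],6)
E
```

```text
plate px [180 179 167] case [74 79 79] tray [ 92 130 163] [ 82 116 146] cork [ 78 113 147] [ 75 108 141]
plate ((479.2287292480469, -215.2321014404297), (119.1255874633789, 238.80087280273438), 13.23118782043457) (319, 227, 122, 83)
case ((477.30224609375, -213.24984741210938), (227.37998962402344, 294.8511047363281), 13.051880836486816)
```

View pics/crop1.png

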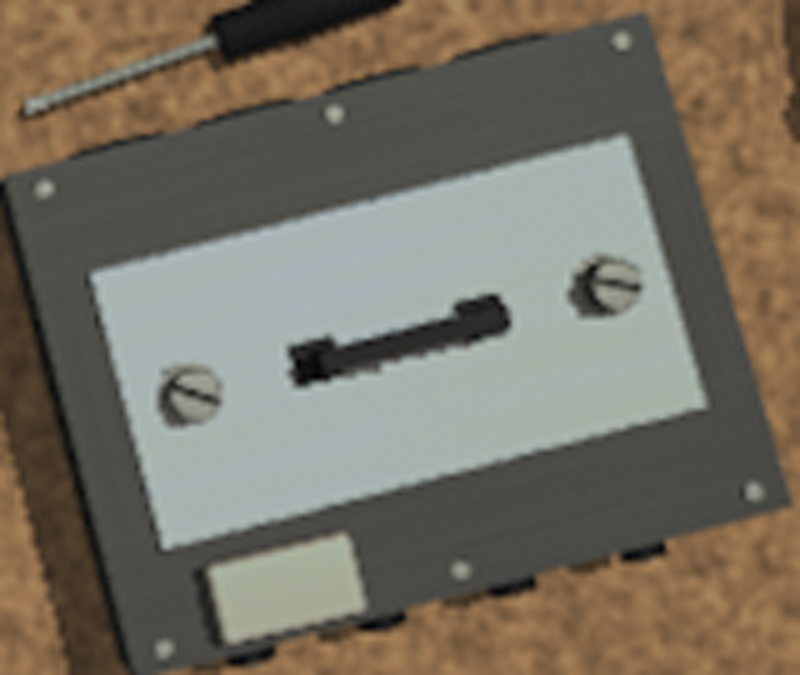

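View pics/crop2.png

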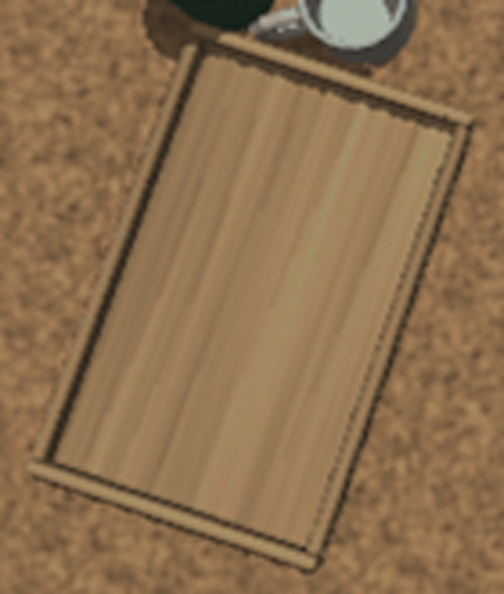

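The dimmer crop shows the slotted heads at about (339,278) and (422.6,257), with the handle between them. The tray crop shows rim corners at about (159,181), (236,204), (192.5,328) and (114,300).

```bash
python3 - <<'E'
from h import *
f=robot.grab_frame("top")
S=ray(f,[(339,278),(422.6,256.8)],113); print("heads",S, S.mean(0),np.linalg.norm(S[0]-S[1]),np.degrees(np.arctan2(-(S[0]-S[1])[0],(S[0]-S[1])[1])))
C=np.array([(195,42),(472,122),(315,568),(33,467)])/3.6+[105,170]
P=ray(f,C,36)[:,:2]; print("tray",P,P.mean(0),cv2.minAreaRect(P.astype(np.float32)))
s=robot.read_state(); print(s["time"],s["joints"])
E
```

```text
heads [[ 459.37452472 -126.21667395  113.        ]
 [ 499.44307792 -303.5529758   113.        ]] [ 479.40880132 -214.88482488  113.        ] 181.8066360401878 12.732001556988656
tray [[685.79323133 267.85171341]
 [630.7302534   92.54537753]
 [356.46154632 191.90775127]
 [421.63536112 365.4240295 ]] [523.65509805 229.43221793] ((525.160888671875, 229.35498046875), (185.3397216796875, 291.7124938964844), 70.08551025390625)
0.25 [ 1.06729084  0.7067706  -0.0275846   1.48474558  0.022005    0.95088439
 -0.07549994]
```

View pics/crop3.png

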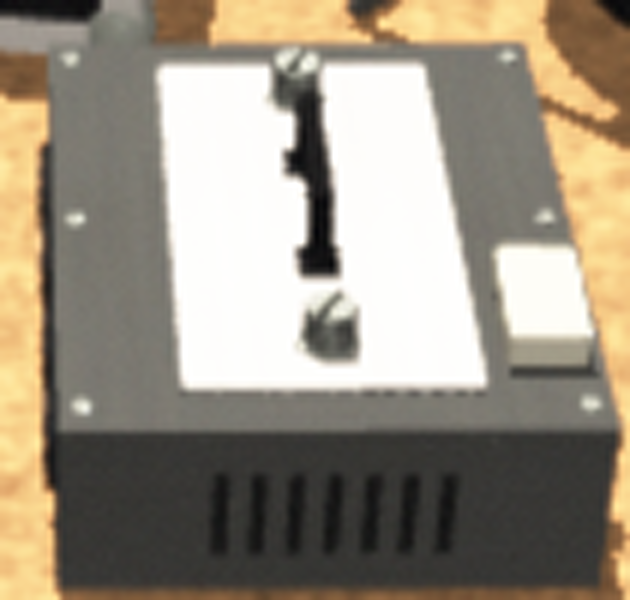

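The side crop agrees: the handle and both screws lie on the cover's long axis, and the fuse box is off to the side. I'm starting the move with screw a first.

Request:
{"method": "drive_tool", "body": {
  "targets": [
    [[0.05, -0.035, 0], [0, 0, 0], 0],
    [[0.1, -0.07, 0], [0, 0, 0], 0],
    [[0.15, -0.105, 0], [0, 0, 0], 0],
    [[0.2, -0.14, 0], [0, 0, 0], 0],
    [[0.24, -0.17, 0], [0, 0, 0], 0]
  ],
  "force": 40
}}

```text
time: 0.67
tcp_pos: [326.6, -383.4, 404.8]
orientation: [-0.0, 0.973, 0.229, 0.0]
wrist_force: [0.5, 0.1, 0.0]
gripper_width: 0.498
grasp_force: 0.0
```

Request:
{"method": "drive_tool", "body": {
  "targets": [
    [[0.05, -0.037, 0.016], [0, 0, 0], 0],
    [[0.1, -0.074, 0.032], [0, 0, 0], 0],
    [[0.15, -0.11, 0.048], [0, 0, 0], 0],
    [[0.2, -0.147, 0.064], [0, 0, 0], 0],
    [[0.235, -0.173, 0.078], [0, 0, 0], 0]
  ]
}}

```text
time: 1.08
tcp_pos: [393.4, -253.0, 365.3]
orientation: [-0.0, 0.973, 0.23, 0.0]
wrist_force: [0.4, 0.1, -0.1]
gripper_width: 0.499
grasp_force: 0.0
```

Request:
{"method": "drive_tool", "body": {
  "targets": [
    [[0.05, -0.037, 0.016], [0, 0, 0], 0],
    [[0.1, -0.074, 0.032], [0, 0, 0], 0],
    [[0.15, -0.11, 0.048], [0, 0, 0], 0],
    [[0.2, -0.147, 0.064], [0, 0, 0], 0],
    [[0.235, -0.173, 0.078], [0, 0, 0], 0]
  ]
}}

```text
time: 1.5
tcp_pos: [460.0, -123.0, 326.2]
orientation: [-0.0, 0.973, 0.23, 0.0]
wrist_force: [0.5, 0.2, -0.2]
gripper_width: 0.499
grasp_force: 0.0
```

```bash
python3 - <<'E'
from h import *
s=robot.read_state(); print(s["time"],s["joints"],s["tcp_pos"],s["orientation"],s["wrist_force"],s["wrist_torque"])
f=robot.grab_frame("side"); f2=robot.grab_frame("top")
a=f["pixels"][100:240,270:400]; b=f2["pixels"][200:340,300:430]
show("v1.png",np.hstack([a,b]),3)
E
```

```text
1.5 [ 0.1626677   0.69357113  0.05584028  1.93574568 -0.07429512  0.51424321
 -0.83677109] [ 460.01337071 -123.04383512  326.16799903] [-3.80501164e-04  9.73244691e-01  2.29770750e-01  1.67774433e-04] [ 0.54952287  0.19229928 -0.21073055] [ 0.01748439 -0.07581029  0.00759112]
```

View pics/v1.png

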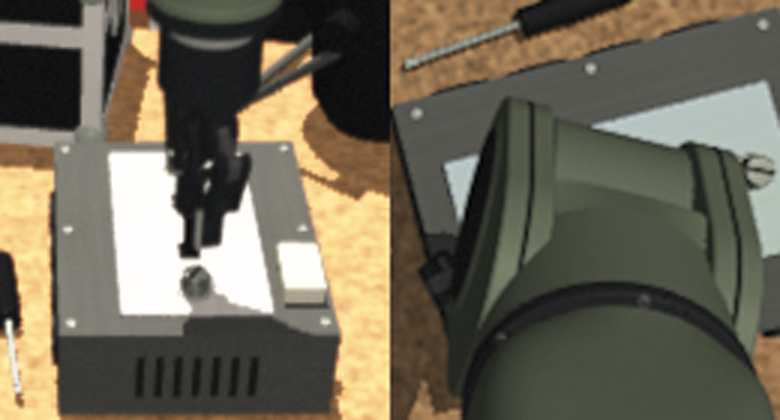

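```bash
python3 - <<'E'
from h import *
s=robot.read_state(); print(s["time"],s["tcp_pos"])
f=robot.grab_frame("side")
for z in(153,158): print(ray(f,[(332.7,184),(340.7,180.7),(336.7,182.3)],z))
print("screw in side, expected px for measured/top-est", proj(f,[[458.4,-125.5,113],[460,-123,113],[458.4,-125.5,95]]))
E
```

```text
1.6 [ 460.24662131 -122.40725679  325.72757688]
[[ 461.88192301  -95.14239258  153.        ]
 [ 445.78963196 -112.32193414  153.        ]
 [ 453.89791976 -103.89626302  153.        ]]
[[ 461.10752899  -88.00628478  158.        ]
 [ 445.1311844  -105.06204614  158.        ]
 [ 453.18105123  -96.69708277  158.        ]]
screw in side, expected px for measured/top-est [[335.07259846 190.79254097]
 [334.25375609 191.30656658]
 [334.62484625 196.86625165]]
```

Request:
{"method": "drive_tool", "body": {
  "targets": [
    [[-0.006, 0.004, 0.02], [0, 0, 0], 0],
    [[-0.006, 0.004, 0.05], [0, 0, 0], 0],
    [[-0.006, 0.004, 0.08], [0, 0, 0], 0],
    [[-0.006, 0.004, 0.1], [0, 0, 0], 0],
    [[-0.006, 0.004, 0.11], [0, 0, 0], 0]
  ]
}}

```text
time: 2.07
tcp_pos: [456.8, -129.7, 270.9]
orientation: [-0.0, 0.974, 0.228, -0.001]
wrist_force: [-0.5, -0.7, 0.2]
gripper_width: 0.499
grasp_force: 0.0
```

Request:
{"method": "drive_tool", "body": {
  "targets": [
    [[0, 0, 0], [0, 0, 0], 0],
    [[0, 0, 0], [0, 0, 0], -0.3],
    [[0, 0, 0], [0, 0, 0], -0.5],
    [[0, 0, 0], [0, 0, 0], -0.7],
    [[0, 0, 0], [0, 0, 0], -1]
  ],
  "force": 30
}}

```text
time: 2.48
tcp_pos: [457.2, -128.7, 272.5]
orientation: [0.0, 0.973, 0.229, 0.0]
wrist_force: [-2.0, 1.4, 6.8]
gripper_width: 0.226
grasp_force: 29.1
```

```bash
python3 - <<'E'
from h import *
s=robot.read_state(); print(s)
f=robot.grab_frame("side"); show("v2.png",f["pixels"][110:230,270:390],4)
E
```

```text
{'time': 2.4833, 'joints': array([ 0.18550757,  0.79281402,  0.03881075,  1.98673736, -0.07846238,
        0.36297167, -0.82288934]), 'joint_vel': array([-0.0016613 , -0.00033278,  0.00010655, -0.0013401 ,  0.00035326,
        0.00097427,  0.00151505]), 'tau': array([ 3.93909775e-01, -7.85242796e+01,  2.91436069e+00, -1.11130446e+01,
        1.09618586e-01, -7.96352439e-01,  2.09051388e-02]), 'tcp_pos': array([ 457.17434382, -128.73242995,  272.47384418]), 'orientation': array([1.42400341e-05, 9.73461112e-01, 2.28852354e-01, 2.52106822e-04]), 'wrist_force': array([-1.992661  ,  1.42191323,  6.78757615]), 'wrist_torque': array([ 0.3775839 ,  0.50401546, -0.00412541]), 'grasp_force': 29.06671106815338, 'gripper_width': 0.22615616843699834}
```

View pics/v2.png

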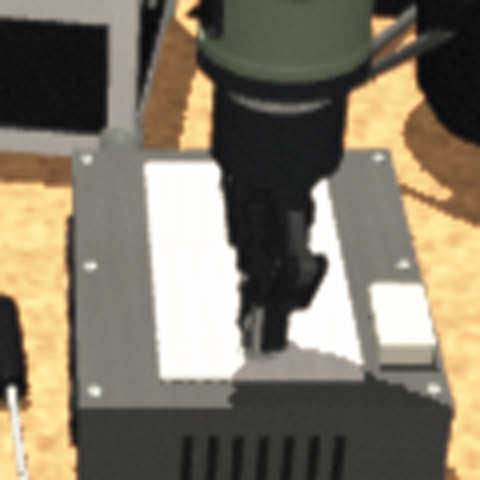

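The grip reading shows the head held, but my last correction was chasing overshoot. I'll open, undo that correction and close again.

Request:
{"method": "drive_tool", "body": {
  "targets": [
    [[0, 0, 0], [0, 0, 0], -0.2],
    [[0, 0, 0], [0, 0, 0], 0],
    [[0.003, -0.002, -0.002], [0, 0, 0], 0],
    [[0.006, -0.004, -0.002], [0, 0, 0], 0],
    [[0.006, -0.004, -0.002], [0, 0, 0], 0]
  ]
}}

```text
time: 2.95
tcp_pos: [459.3, -125.3, 272.8]
orientation: [-0.0, 0.973, 0.229, 0.0]
wrist_force: [-1.4, 0.4, 0.2]
gripper_width: 0.497
grasp_force: 0.0
```

Request:
{"method": "drive_tool", "body": {
  "targets": [
    [[0, 0, 0], [0, 0, 0], 0],
    [[0, 0, 0], [0, 0, 0], 0],
    [[0, 0, 0], [0, 0, 0], 0],
    [[0, 0, 0], [0, 0, 0], 0],
    [[0, 0, 0], [0, 0, 0], 0]
  ]
}}

```text
time: 3.37
tcp_pos: [459.0, -125.6, 272.7]
orientation: [-0.0, 0.973, 0.229, -0.0]
wrist_force: [-0.3, 0.3, -0.1]
gripper_width: 0.502
grasp_force: 0.0
```

Request:
{"method": "drive_tool", "body": {
  "targets": [
    [[0, 0, 0], [0, 0, 0], -0.3],
    [[0, 0, 0], [0, 0, 0], -0.6],
    [[0, 0, 0], [0, 0, 0], -1],
    [[0, 0, 0], [0, 0, 0], -1],
    [[0, 0, 0], [0, 0, 0], -1]
  ],
  "force": 30
}}

```text
time: 3.78
tcp_pos: [459.1, -125.7, 272.9]
orientation: [0.0, 0.973, 0.229, 0.0]
wrist_force: [-0.8, -0.9, 6.1]
gripper_width: 0.225
grasp_force: 29.1
```

Request:
{"method": "drive_tool", "body": {
  "targets": [
    [[0, 0, 0], [0, 0, -0.06], -1],
    [[0, 0, 0], [0, 0, -0.13], -1],
    [[0, 0, 0], [0, 0, -0.2], -1],
    [[0, 0, 0], [0, 0, -0.27], -1],
    [[0, 0, 0], [0, 0, -0.34], -1]
  ]
}}

```text
time: 4.2
tcp_pos: [458.9, -125.4, 272.9]
orientation: [-0.0, 0.877, 0.48, -0.0]
wrist_force: [-3.3, 2.9, 7.4]
gripper_width: 0.224
grasp_force: 29.4
```

```bash
python3 - <<'E'
from h import *
s=robot.read_state(); print(s["joints"][6],s["wrist_force"],s["wrist_torque"])
E
```

```text
-0.5203763341173869 [-3.33127506  2.90813815  7.42870211] [ 0.70228882  0.82755092 -0.00750572]
```

Request:
{"method": "drive_tool", "body": {
  "targets": [
    [[0, 0, 0], [0, 0, -0.07], -1],
    [[0, 0, 0], [0, 0, -0.14], -1],
    [[0, 0, 0], [0, 0, -0.21], -1],
    [[0, 0, 0], [0, 0, -0.28], -1],
    [[0, 0, 0], [0, 0, -0.35], -1]
  ]
}}

```text
time: 4.62
tcp_pos: [458.4, -125.2, 272.8]
orientation: [-0.001, 0.714, 0.7, -0.001]
wrist_force: [-7.7, 5.9, 11.2]
gripper_width: 0.227
grasp_force: 29.7
```

```bash
python3 - <<'E'
from h import *
s=robot.read_state(); print(s["joints"],s["wrist_force"],s["wrist_torque"])
E
```

```text
[ 0.31441366  0.79372259 -0.20508573  1.98022534  0.37616377  0.4058826
 -0.19829439] [-7.6790911   5.8848634  11.18662982] [ 1.14284651  1.77366467 -0.09124213]
```

Request:
{"method": "drive_tool", "body": {
  "targets": [
    [[0, 0, 0], [0, 0, -0.07], -1],
    [[0, 0, 0], [0, 0, -0.14], -1],
    [[0, 0, 0], [0, 0, -0.21], -1],
    [[0, 0, 0], [0, 0, -0.28], -1],
    [[0, 0, 0], [0, 0, -0.35], -1]
  ]
}}

```text
time: 5.03
tcp_pos: [458.0, -125.3, 272.8]
orientation: [-0.001, 0.497, 0.868, -0.001]
wrist_force: [-13.2, 4.4, 14.0]
gripper_width: 0.228
grasp_force: 30.0
```

```bash
python3 - <<'E'
from h import *
s=robot.read_state(); print(s["joints"],s["wrist_force"],s["wrist_torque"])
E
```

```text
[ 0.39219108  0.80506369 -0.34498249  1.97859391  0.58338119  0.45937082
  0.14327388] [-13.1993933    4.44664908  14.00412522] [ 1.01349573  2.78648738 -0.06470479]
```

Request:
{"method": "drive_tool", "body": {
  "targets": [
    [[0.001, -0.001, -0.001], [0, 0, -0.06], -1],
    [[0.0015, -0.0015, -0.002], [0, 0, -0.12], -1],
    [[0.0015, -0.0015, -0.002], [0, 0, -0.18], -1],
    [[0.0015, -0.0015, -0.002], [0, 0, -0.24], -1],
    [[0.0015, -0.0015, -0.002], [0, 0, -0.3], -1]
  ]
}}

```text
time: 5.45
tcp_pos: [457.9, -125.5, 273.5]
orientation: [-0.0, 0.281, 0.96, -0.0]
wrist_force: [-0.2, 0.0, -3.3]
gripper_width: 0.231
grasp_force: 29.4
```

```bash
python3 - <<'E'
from h import *
s=robot.read_state(); print(s["joints"],s["wrist_force"],s["wrist_torque"])
E
```

```text
[ 0.46257313  0.82096059 -0.47374355  1.97739252  0.73564141  0.52098469
  0.4608151 ] [-0.17332437  0.03985025 -3.27482066] [ 0.00607509  0.07192511 -0.069398  ]
```

Request:
{"method": "drive_tool", "body": {
  "targets": [
    [[0, 0, 0], [0, 0, -0.06], -1],
    [[0, 0, 0], [0, 0, -0.12], -1],
    [[0, 0, 0], [0, 0, -0.17], -1],
    [[0, 0, 0], [0, 0, -0.2], -1],
    [[0, 0, 0], [0, 0, -0.2], -1]
  ]
}}

```text
time: 5.87
tcp_pos: [457.9, -125.6, 273.4]
orientation: [-0.0, 0.129, 0.992, 0.0]
wrist_force: [-0.1, -1.1, -4.0]
gripper_width: 0.227
grasp_force: 29.5
```

```bash
python3 - <<'E'
from h import *
s=robot.read_state(); print(s["joints"],s["wrist_force"],s["wrist_torque"])
E
```

```text
[ 0.50869811  0.83716966 -0.56086134  1.97574565  0.82048078  0.57043778
  0.68789143] [-0.06091922 -1.08046492 -3.98267804] [-0.24927431 -0.1515816   0.01823631]
```

Screw a has turned 2.42 rad. I'll release it, lift, go over to b and turn the wrist back.

Request:
{"method": "drive_tool", "body": {
  "targets": [
    [[0, 0, 0], [0, 0, 0], -0.3],
    [[0, 0, 0], [0, 0, 0], 0],
    [[0, 0, -0.01], [0, 0, 0], 0],
    [[0, 0, -0.06], [0, 0, 0], 0],
    [[0, 0, -0.11], [0, 0, 0], 0]
  ]
}}

```text
time: 6.28
tcp_pos: [457.9, -124.9, 329.4]
orientation: [-0.001, 0.13, 0.992, 0.0]
wrist_force: [-0.4, 0.2, 0.7]
gripper_width: 0.498
grasp_force: 0.0
```

Request:
{"method": "drive_tool", "body": {
  "targets": [
    [[-0.025, -0.045, 0], [0, 0, 0.07], 0],
    [[-0.06, -0.12, 0], [0, 0, 0.14], 0],
    [[-0.1, -0.195, 0], [0, 0, 0.21], 0],
    [[-0.14, -0.265, 0], [0, 0, 0.28], 0],
    [[-0.173, -0.325, 0], [0, 0, 0.35], 0]
  ]
}}

```text
time: 6.7
tcp_pos: [499.5, -307.6, 329.3]
orientation: [0.0, 0.398, 0.918, 0.0]
wrist_force: [0.2, 0.4, -0.9]
gripper_width: 0.5
grasp_force: 0.0
```

Request:
{"method": "drive_tool", "body": {
  "targets": [
    [[0, 0, 0], [0, 0, 0.07], 0],
    [[0, 0, 0], [0, 0, 0.15], 0],
    [[0, 0, 0], [0, 0, 0.22], 0],
    [[0, 0, 0], [0, 0, 0.3], 0],
    [[0, 0, 0], [0, 0, 0.37], 0]
  ]
}}

```text
time: 7.12
tcp_pos: [499.8, -304.5, 329.2]
orientation: [0.0, 0.644, 0.765, 0.0]
wrist_force: [0.7, 0.2, 0.8]
gripper_width: 0.495
grasp_force: 0.0
```

Request:
{"method": "drive_tool", "body": {
  "targets": [
    [[0, 0, 0], [0, 0, 0.07], 0],
    [[0, 0, 0], [0, 0, 0.15], 0],
    [[0, 0, 0], [0, 0, 0.22], 0],
    [[0, 0, 0], [0, 0, 0.3], 0],
    [[0, 0, 0], [0, 0, 0.37], 0]
  ]
}}

```text
time: 7.53
tcp_pos: [499.8, -304.4, 329.2]
orientation: [-0.0, 0.836, 0.549, 0.0]
wrist_force: [0.1, 0.3, 0.1]
gripper_width: 0.5
grasp_force: 0.0
```

Request:
{"method": "drive_tool", "body": {
  "targets": [
    [[0, 0, 0], [0, 0, 0.07], 0],
    [[0, 0, 0], [0, 0, 0.15], 0],
    [[0, 0, 0], [0, 0, 0.22], 0],
    [[0, 0, 0], [0, 0, 0.3], 0],
    [[0, 0, 0], [0, 0, 0.37], 0]
  ]
}}

```text
time: 7.95
tcp_pos: [499.8, -304.3, 329.2]
orientation: [-0.0, 0.958, 0.286, 0.0]
wrist_force: [0.2, -0.3, -0.3]
gripper_width: 0.501
grasp_force: 0.0
```

Request:
{"method": "drive_tool", "body": {
  "targets": [
    [[0, 0, 0], [0, 0, 0.06], 0],
    [[0, 0, 0], [0, 0, 0.08], 0],
    [[0, 0, 0], [0, 0, 0.08], 0],
    [[0, 0, 0], [0, 0, 0.08], 0],
    [[0, 0, 0], [0, 0, 0.08], 0]
  ]
}}

```text
time: 8.37
tcp_pos: [499.7, -304.6, 328.8]
orientation: [-0.0, 0.973, 0.23, 0.0]
wrist_force: [0.1, 0.8, 0.4]
gripper_width: 0.501
grasp_force: 0.0
```

```bash
python3 - <<'E'
from h import *
s=robot.read_state(); print(s["time"],s["joints"],s["tcp_pos"],s["orientation"],s["wrist_force"],s["wrist_torque"])
f=robot.grab_frame("side"); f2=robot.grab_frame("top")
a=f["pixels"][120:240,270:400]; b=f2["pixels"][200:320,310:440]
show("v3.png",np.hstack([a,b]),3)
E
```

```text
8.3667 [ 0.51114215  0.81585857 -0.03664539  1.5404278   0.03725942  0.78607493
 -0.64695491] [ 499.67939238 -304.6393054   328.76858512] [-1.50907045e-04  9.73190867e-01  2.29998932e-01  7.45524202e-05] [0.08501484 0.80025404 0.40627726] [ 0.0354711  -0.01547447 -0.02613324]
```

View pics/v3.png

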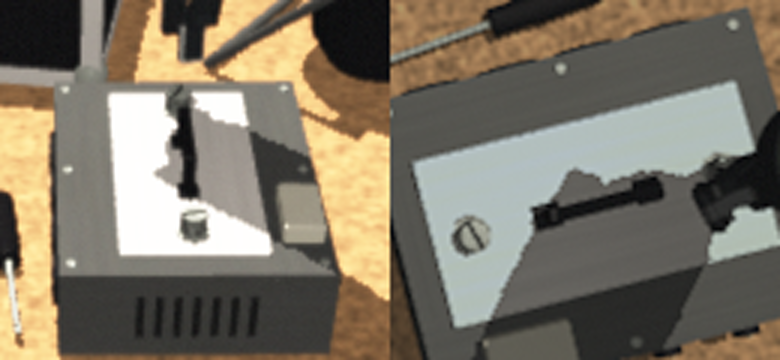

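The top crop shows screw a's slot at about (470,236), now steep (about 60° down-right, against about 20° before). That fits an anticlockwise turn of about 2.4 rad. Next is b.

Request:
{"method": "drive_tool", "body": {
  "targets": [
    [[0, 0, 0.02], [0, 0, 0], 0],
    [[0, 0, 0.05], [0, 0, 0], 0],
    [[0, 0, 0.08], [0, 0, 0], 0],
    [[0, 0, 0.1], [0, 0, 0], 0],
    [[0, 0, 0.11], [0, 0, 0], 0]
  ]
}}

```text
time: 8.88
tcp_pos: [499.5, -304.5, 271.9]
orientation: [-0.001, 0.973, 0.229, -0.001]
wrist_force: [-0.2, -0.7, -0.7]
gripper_width: 0.501
grasp_force: 0.0
```

Request:
{"method": "drive_tool", "body": {
  "targets": [
    [[0, 0, 0], [0, 0, 0], 0],
    [[0, 0, 0], [0, 0, 0], -0.3],
    [[0, 0, 0], [0, 0, 0], -0.6],
    [[0, 0, 0], [0, 0, 0], -1],
    [[0, 0, 0], [0, 0, 0], -1]
  ]
}}

```text
time: 9.3
tcp_pos: [499.8, -304.8, 274.4]
orientation: [0.0, 0.973, 0.229, 0.0]
wrist_force: [0.0, -1.1, 6.3]
gripper_width: 0.223
grasp_force: 29.4
```

```bash
python3 - <<'E'
from h import *
s=robot.read_state(); print(s["joints"],s["wrist_force"],s["wrist_torque"])
f1=robot.grab_frame("top")["pixels"]; f0=cv2.imread("pics/top0.png")
for im in(f0,f1):
    c=(338.8,278.2); p=cv2.resize(cv2.cvtColor(im,cv2.COLOR_BGR2GRAY),None,fx=4,fy=4,interpolation=cv2.INTER_CUBIC)
    yy,xx=np.mgrid[:p.shape[0],:p.shape[1]]; dx=xx/4-c[0];dy=yy/4-c[1]; m=dx**2+dy**2<4.2**2
    w=np.clip(np.median(p[m])-p[m].astype(float),0,None)**2
    X=np.c_[dx[m],dy[m]]; mu=(w[:,None]*X).sum(0)/w.sum(); C=(w[:,None]*(X-mu)).T@(X-mu); v=np.linalg.eigh(C)[1][:,1]
    print("slot deg cw in image",np.degrees(np.arctan2(v[1],v[0]))%180,np.linalg.eigvalsh(C)/w.sum(),mu)
E
```

```text
[ 0.50962174  0.89415459 -0.03359321  1.58512383  0.04275989  0.66177917
 -0.65416358] [ 0.04546571 -1.1374881   6.34899415] [-0.10579961  0.01243325  0.03473197]
slot deg cw in image 20.708630956143992 [0.47530974 5.92964077] [-0.20294847  0.31613503]
slot deg cw in image 58.849946152401756 [0.22955993 6.14958193] [-0.44178386  0.44226488]
```

Request:
{"method": "drive_tool", "body": {
  "targets": [
    [[0, 0, -0.001], [0, 0, -0.06], -1],
    [[0, 0, -0.002], [0, 0, -0.13], -1],
    [[0, 0, -0.002], [0, 0, -0.2], -1],
    [[0, 0, -0.002], [0, 0, -0.27], -1],
    [[0, 0, -0.002], [0, 0, -0.34], -1]
  ]
}}

```text
time: 9.77
tcp_pos: [499.7, -304.7, 274.7]
orientation: [0.0, 0.877, 0.48, -0.0]
wrist_force: [0.9, -0.1, -3.3]
gripper_width: 0.231
grasp_force: 29.4
```

Request:
{"method": "drive_tool", "body": {
  "targets": [
    [[0, 0, 0], [0, 0, -0.07], -1],
    [[0, 0, 0], [0, 0, -0.14], -1],
    [[0, 0, 0], [0, 0, -0.21], -1],
    [[0, 0, 0], [0, 0, -0.28], -1],
    [[0, 0, 0], [0, 0, -0.35], -1]
  ]
}}

```text
time: 10.18
tcp_pos: [499.6, -304.7, 274.7]
orientation: [-0.0, 0.714, 0.7, -0.0]
wrist_force: [-0.5, -0.3, -4.0]
gripper_width: 0.231
grasp_force: 29.4
```

```bash
python3 - <<'E'
from h import *
s=robot.read_state(); print(s["joints"],s["wrist_force"],s["wrist_torque"])
E
```

```text
[ 0.65781443  0.90804705 -0.33406664  1.57981697  0.40164411  0.72259744
  0.11907773] [-0.5196942  -0.26907225 -4.01242087] [ 0.06414327 -0.04241767 -0.03879777]
```

Forces are low and the centring is good, so I'll finish the turn.

Request:
{"method": "drive_tool", "body": {
  "targets": [
    [[0, 0, 0], [0, 0, -0.07], -1],
    [[0, 0, 0], [0, 0, -0.14], -1],
    [[0, 0, 0], [0, 0, -0.21], -1],
    [[0, 0, 0], [0, 0, -0.28], -1],
    [[0, 0, 0], [0, 0, -0.35], -1]
  ]
}}

```text
time: 10.6
tcp_pos: [499.6, -304.7, 274.7]
orientation: [-0.0, 0.497, 0.868, -0.0]
wrist_force: [-0.4, 0.5, -3.4]
gripper_width: 0.227
grasp_force: 29.5
```

Request:
{"method": "drive_tool", "body": {
  "targets": [
    [[0, 0, 0], [0, 0, -0.07], -1],
    [[0, 0, 0], [0, 0, -0.14], -1],
    [[0, 0, 0], [0, 0, -0.21], -1],
    [[0, 0, 0], [0, 0, -0.28], -1],
    [[0, 0, 0], [0, 0, -0.35], -1]
  ]
}}

```text
time: 11.02
tcp_pos: [499.6, -304.7, 274.7]
orientation: [-0.0, 0.243, 0.97, -0.0]
wrist_force: [1.3, -0.1, -3.4]
gripper_width: 0.231
grasp_force: 29.5
```

Request:
{"method": "drive_tool", "body": {
  "targets": [
    [[0, 0, 0], [0, 0, -0.05], -1],
    [[0, 0, 0], [0, 0, -0.1], -1],
    [[0, 0, 0], [0, 0, -0.15], -1],
    [[0, 0, 0], [0, 0, -0.16], -1],
    [[0, 0, 0], [0, 0, -0.16], -1]
  ]
}}

```text
time: 11.43
tcp_pos: [499.5, -304.8, 274.6]
orientation: [-0.0, 0.123, 0.992, 0.0]
wrist_force: [0.2, -0.2, -3.1]
gripper_width: 0.226
grasp_force: 29.5
```

```bash
python3 - <<'E'
from h import *
s=robot.read_state(); print(s["joints"],s["tcp_pos"],s["orientation"],s["wrist_force"],s["wrist_torque"])
E
```

```text
[ 0.82195686  0.97232955 -0.69292839  1.57383012  0.75428381  0.88013831
  1.16933434] [ 499.54548744 -304.82437294  274.56211429] [-2.23302137e-04  1.22811401e-01  9.92430002e-01  1.95645119e-05] [ 0.23026734 -0.15312697 -3.05057069] [-0.24682032  0.07207134  0.01121188]
```

Request:
{"method": "drive_tool", "body": {
  "targets": [
    [[0, 0, 0], [0, 0, 0], -0.3],
    [[0, 0, 0], [0, 0, 0], 0],
    [[0, 0, -0.01], [0, 0, 0], 0],
    [[0, 0, -0.06], [0, 0, 0], 0],
    [[0, 0, -0.11], [0, 0, 0], 0]
  ]
}}

```text
time: 11.85
tcp_pos: [499.6, -304.4, 330.3]
orientation: [-0.001, 0.122, 0.992, 0.0]
wrist_force: [0.7, -0.7, 0.7]
gripper_width: 0.497
grasp_force: 0.0
```

Request:
{"method": "drive_tool", "body": {
  "targets": [
    [[0.017, 0.033, 0], [0, 0, 0.07], 0],
    [[0.034, 0.066, 0], [0, 0, 0.14], 0],
    [[0.051, 0.1, 0], [0, 0, 0.21], 0],
    [[0.068, 0.133, 0], [0, 0, 0.28], 0],
    [[0.084, 0.164, 0], [0, 0, 0.35], 0]
  ]
}}

```text
time: 12.27
tcp_pos: [478.6, -213.9, 330.3]
orientation: [0.0, 0.39, 0.921, 0.0]
wrist_force: [0.8, 1.2, 0.3]
gripper_width: 0.498
grasp_force: 0.0
```

Request:
{"method": "drive_tool", "body": {
  "targets": [
    [[0, 0, 0], [0, 0, 0.075], 0],
    [[0, 0, 0], [0, 0, 0.15], 0],
    [[0, 0, 0], [0, 0, 0.225], 0],
    [[0, 0, 0], [0, 0, 0.3], 0],
    [[0, 0, 0], [0, 0, 0.348], 0]
  ]
}}

```text
time: 12.68
tcp_pos: [479.0, -214.7, 330.3]
orientation: [0.0, 0.624, 0.781, 0.0]
wrist_force: [0.3, -0.5, 0.2]
gripper_width: 0.502
grasp_force: 0.0
```

```bash
python3 - <<'E'
from h import *
im=robot.grab_frame("top")["pixels"]; f0=cv2.imread("pics/top0.png")
show("v4.png",np.hstack([im[200:320,300:450],robot.grab_frame("side")["pixels"][100:220,270:400]]),2.8)
for im in(f0,im):
    c=(422.4,257); p=cv2.resize(cv2.cvtColor(im,cv2.COLOR_BGR2GRAY),None,fx=4,fy=4,interpolation=cv2.INTER_CUBIC)
    yy,xx=np.mgrid[:p.shape[0],:p.shape[1]]; dx=xx/4-c[0];dy=yy/4-c[1]; m=dx**2+dy**2<4.2**2
    w=np.clip(np.median(p[m])-p[m].astype(float),0,None)**2
    X=np.c_[dx[m],dy[m]]; mu=(w[:,None]*X).sum(0)/w.sum(); C=(w[:,None]*(X-mu)).T@(X-mu); v=np.linalg.eigh(C)[1][:,1]
    print("slot b",np.degrees(np.arctan2(v[1],v[0]))%180,np.linalg.eigvalsh(C)/w.sum(),mu)
s=robot.read_state(); print(s["joints"],s["tcp_pos"],s["orientation"])
E
```

```text
slot b 2.5101245079502235 [1.19248451 6.44550326] [-0.47641989 -0.13364037]
slot b 77.72373487823624 [0.23095173 0.72523086] [-3.63041273  1.23980254]
[ 0.58410741  0.76080804 -0.41603562  1.75546154  0.43774173  0.71761333
  0.16308625] [ 479.03937912 -214.56355133  330.2421042 ] [3.46145478e-04 6.22289108e-01 7.82787415e-01 9.26546330e-05]
```

View pics/v4.png

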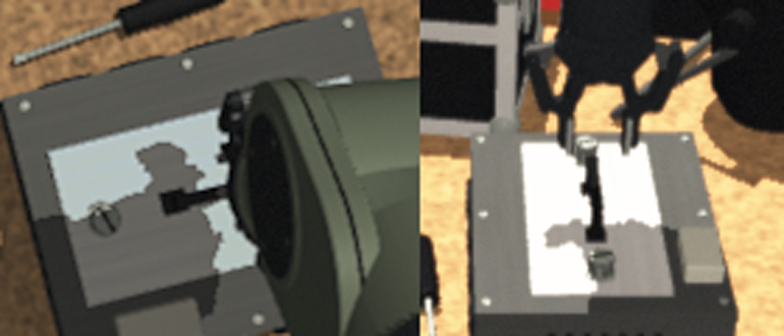

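The gripper straddles the bar in the side view: the fingers are at about (568,145) and (628,145) in the crop, with the handle between them. I'll descend and grip.

Request:
{"method": "drive_tool", "body": {
  "targets": [
    [[0, 0, 0.02], [0, 0, 0], 0],
    [[0, 0, 0.045], [0, 0, 0], 0],
    [[0, 0, 0.07], [0, 0, 0], 0],
    [[0, 0, 0.095], [0, 0, 0], 0],
    [[0, 0, 0.105], [0, 0, 0], 0]
  ]
}}

```text
time: 13.2
tcp_pos: [478.5, -214.8, 275.4]
orientation: [-0.001, 0.621, 0.784, -0.0]
wrist_force: [0.1, 0.8, -1.3]
gripper_width: 0.497
grasp_force: 0.0
```

Request:
{"method": "drive_tool", "body": {
  "targets": [
    [[0, 0, 0], [0, 0, 0], 0],
    [[0, 0, 0], [0, 0, 0], -0.4],
    [[0, 0, 0], [0, 0, 0], -0.7],
    [[0, 0, 0], [0, 0, 0], -1],
    [[0, 0, 0], [0, 0, 0], -1]
  ],
  "force": 60
}}

```text
time: 13.62
tcp_pos: [479.0, -215.0, 277.9]
orientation: [0.0, 0.622, 0.783, 0.0]
wrist_force: [-1.5, 0.9, 6.7]
gripper_width: 0.1
grasp_force: 59.2
```

Request:
{"method": "drive_tool", "body": {
  "targets": [
    [[0, 0, 0], [0, 0, 0], -1],
    [[0, 0, 0], [0, 0, 0], -1],
    [[0, 0, -0.002], [0, 0, 0], -1],
    [[0, 0, -0.004], [0, 0, 0], -1],
    [[0, 0, -0.006], [0, 0, 0], -1]
  ]
}}

```text
time: 14.03
tcp_pos: [478.8, -214.9, 280.2]
orientation: [-0.0, 0.622, 0.783, -0.0]
wrist_force: [-0.1, 0.3, -5.5]
gripper_width: 0.102
grasp_force: 58.5
```

```bash
python3 - <<'E'
from h import *
s=robot.read_state(); print(s["tcp_pos"],s["orientation"],s["wrist_force"],s["wrist_torque"])
E
```

```text
[ 478.75064643 -214.94146895  280.20092281] [-2.20789425e-04  6.21533796e-01  7.83387316e-01 -6.87735093e-05] [-0.07160986  0.27221769 -5.50012402] [-0.02678027 -0.01510707  0.05740033]
```

The cover is rising and the wrist reads only its weight. I'll lift a bit further and check for a hook.

Request:
{"method": "drive_tool", "body": {
  "targets": [
    [[0, 0, -0.004], [0, 0, 0], -1],
    [[0, 0, -0.008], [0, 0, 0], -1],
    [[0, 0, -0.012], [0, 0, 0], -1],
    [[0, 0, -0.016], [0, 0, 0], -1],
    [[0, 0, -0.02], [0, 0, 0], -1]
  ]
}}

```text
time: 14.45
tcp_pos: [478.9, -214.9, 290.4]
orientation: [-0.0, 0.622, 0.783, 0.0]
wrist_force: [0.0, 0.2, -6.3]
gripper_width: 0.103
grasp_force: 58.5
```

Request:
{"method": "drive_tool", "body": {
  "targets": [
    [[0, 0, -0.01], [0, 0, 0], -1],
    [[0, 0, -0.02], [0, 0, 0], -1],
    [[0, 0, -0.035], [0, 0, 0], -1],
    [[0, 0, -0.05], [0, 0, 0], -1],
    [[0, 0, -0.07], [0, 0, 0], -1]
  ]
}}

```text
time: 14.87
tcp_pos: [478.8, -214.9, 325.9]
orientation: [-0.0, 0.622, 0.783, -0.0]
wrist_force: [-0.8, -0.1, -6.4]
gripper_width: 0.104
grasp_force: 58.5
```

Request:
{"method": "drive_tool", "body": {
  "targets": [
    [[0, 0, -0.02], [0, 0, 0], -1],
    [[0, 0, -0.04], [0, 0, 0], -1],
    [[0, 0, -0.06], [0, 0, 0], -1],
    [[0, 0, -0.07], [0, 0, 0], -1],
    [[0, 0, -0.07], [0, 0, 0], -1]
  ]
}}

```text
time: 15.28
tcp_pos: [478.9, -215.0, 361.5]
orientation: [0.001, 0.622, 0.783, 0.0]
wrist_force: [-0.9, -0.1, -6.2]
gripper_width: 0.101
grasp_force: 58.6
```

```bash
python3 - <<'E'
from h import *
s=robot.read_state(); print(s["joints"],s["tcp_pos"],s["orientation"],s["wrist_force"],s["wrist_torque"])
show("v5.png",np.hstack([robot.grab_frame("top")["pixels"][150:350,100:460],robot.grab_frame("side")["pixels"][80:280,240:400]]),1.5)
f=robot.grab_frame("top"); im=f["pixels"].astype(int)
cv2.imwrite("pics/tray_now.png",f["pixels"])
E
```

```text
[ 0.60136183  0.71663869 -0.44501195  1.7196978   0.40700596  0.79631852
  0.19300387] [ 478.94220004 -214.95871106  361.52997613] [8.48512621e-04 6.21637413e-01 7.83304628e-01 2.58514144e-04] [-0.85147263 -0.14155751 -6.1790478 ] [ 0.00057174 -0.00623195  0.01917163]
```

View pics/v5.png

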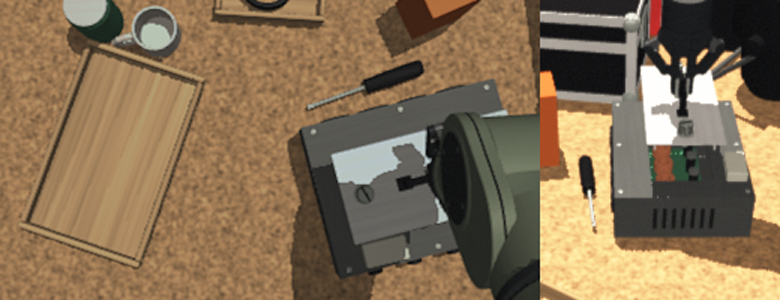

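The cover is free of the hatch, which shows open in the side crop at about (690,165). The tray is unmoved. I'll raise the cover above everything and carry it across.

Request:
{"method": "drive_tool", "body": {
  "targets": [
    [[0.02, 0.007, -0.012], [0, 0, 0], -1],
    [[0.06, 0.021, -0.024], [0, 0, 0], -1],
    [[0.1, 0.035, -0.036], [0, 0, 0], -1],
    [[0.145, 0.05, -0.048], [0, 0, 0], -1],
    [[0.19, 0.065, -0.06], [0, 0, 0], -1]
  ]
}}

```text
time: 15.85
tcp_pos: [488.8, -113.5, 390.4]
orientation: [-0.0, 0.622, 0.783, 0.0]
wrist_force: [0.6, -0.0, -6.2]
gripper_width: 0.106
grasp_force: 58.7
```

Request:
{"method": "drive_tool", "body": {
  "targets": [
    [[0.045, 0.0155, 0], [0, 0, 0], -1],
    [[0.09, 0.031, 0], [0, 0, 0], -1],
    [[0.135, 0.0465, 0], [0, 0, 0], -1],
    [[0.18, 0.062, 0], [0, 0, 0], -1],
    [[0.225, 0.077, 0], [0, 0, 0], -1]
  ]
}}

```text
time: 16.27
tcp_pos: [500.7, 5.1, 390.1]
orientation: [-0.0, 0.621, 0.784, -0.0]
wrist_force: [0.9, -0.4, -5.6]
gripper_width: 0.103
grasp_force: 58.7
```

Request:
{"method": "drive_tool", "body": {
  "targets": [
    [[0.045, 0.0155, 0], [0, 0, 0], -1],
    [[0.09, 0.031, 0], [0, 0, 0], -1],
    [[0.135, 0.0465, 0], [0, 0, 0], -1],
    [[0.18, 0.062, 0], [0, 0, 0], -1],
    [[0.225, 0.077, 0], [0, 0, 0], -1]
  ]
}}

```text
time: 16.68
tcp_pos: [512.4, 123.4, 390.1]
orientation: [-0.0, 0.621, 0.784, -0.0]
wrist_force: [0.2, 0.3, -5.3]
gripper_width: 0.104
grasp_force: 58.7
```

Request:
{"method": "drive_tool", "body": {
  "targets": [
    [[0.045, 0.0155, 0], [0, 0, 0], -1],
    [[0.09, 0.031, 0], [0, 0, 0], -1],
    [[0.135, 0.0465, 0], [0, 0, 0], -1],
    [[0.175, 0.06, 0], [0, 0, 0], -1],
    [[0.205, 0.071, 0], [0, 0, 0], -1]
  ]
}}

```text
time: 17.1
tcp_pos: [523.3, 232.0, 390.0]
orientation: [-0.001, 0.621, 0.784, 0.0]
wrist_force: [0.4, 0.2, -5.6]
gripper_width: 0.1
grasp_force: 58.7
```

Request:
{"method": "drive_tool", "body": {
  "targets": [
    [[0, 0, 0], [0, 0, -0.03], -1],
    [[0, 0, 0], [0, 0, -0.09], -1],
    [[0, 0, 0], [0, 0, -0.15], -1],
    [[0, 0, 0], [0, 0, -0.21], -1],
    [[0, 0, 0], [0, 0, -0.27], -1]
  ]
}}

```text
time: 17.52
tcp_pos: [523.6, 230.1, 390.0]
orientation: [-0.0, 0.44, 0.898, -0.0]
wrist_force: [0.0, -0.7, -5.8]
gripper_width: 0.103
grasp_force: 58.9
```

Request:
{"method": "drive_tool", "body": {
  "targets": [
    [[0, 0, 0], [0, 0, -0.07], -1],
    [[0, 0, 0], [0, 0, -0.14], -1],
    [[0, 0, 0], [0, 0, -0.21], -1],
    [[0, 0, 0], [0, 0, -0.28], -1],
    [[0, 0, 0], [0, 0, -0.34], -1]
  ]
}}

```text
time: 17.93
tcp_pos: [523.7, 229.9, 390.0]
orientation: [-0.0, 0.187, 0.982, -0.0]
wrist_force: [0.3, -0.6, -6.5]
gripper_width: 0.105
grasp_force: 58.8
```

Request:
{"method": "drive_tool", "body": {
  "targets": [
    [[0, 0, 0], [0, 0, -0.02], -1],
    [[0, 0, 0], [0, 0, -0.024], -1],
    [[0, 0, 0], [0, 0, -0.024], -1],
    [[0, 0, 0], [0, 0, -0.024], -1],
    [[0, 0, 0], [0, 0, -0.024], -1]
  ]
}}

```text
time: 18.35
tcp_pos: [523.9, 229.7, 390.2]
orientation: [-0.0, 0.172, 0.985, -0.0]
wrist_force: [-0.3, -0.3, -6.9]
gripper_width: 0.102
grasp_force: 58.8
```

```bash
python3 - <<'E'
from h import *
s=robot.read_state(); print(s["joints"],s["tcp_pos"],s["orientation"],s["wrist_force"],s["wrist_torque"],s["gripper_width"])
f=robot.grab_frame("top"); g=robot.grab_frame("side")
show("v6.png",np.hstack([f["pixels"][130:350,80:280],g["pixels"][200:420,150:370]]),1.8)
h=proj(f,[[524,229.5,36]]);print(h)
E
```

```text
[-0.14411254  0.78299022 -0.66813102  1.50587892  0.53141258  1.03970379
  0.28072223] [523.8912734  229.68679934 390.20631704] [-7.46469644e-05  1.72383924e-01  9.85029835e-01 -3.03392573e-05] [-0.34590289 -0.31161905 -6.93628925] [-0.01229955  0.04600732 -0.00520302] 0.10233867652976653
[[175.71303466 252.14851818]]
```

View pics/v6.png

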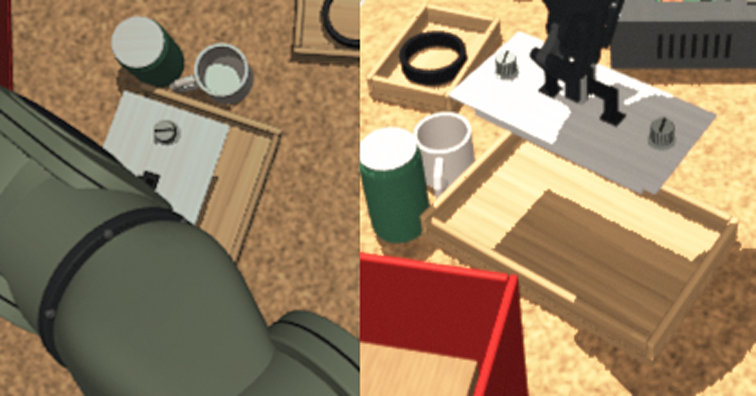

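This crop shows the cover level above the tray and aligned with it, clear of the mug and caddy. It was my eleventh view, one over the limit of ten, so the remaining checks will be numeric only. I'll cross-check the tray corners from the side view.

```bash
python3 - <<'E'
from h import *
g=robot.grab_frame("side")
print(ray(g,[(312.2,397.2),(358.3,323.3),(188.9,319.4)],36))
c=np.array([524,229.5]);a=np.radians(-20);x=np.array([np.cos(a),np.sin(a)]);y=np.array([-x[1],x[0]])
print([(c+i*150*x+j*95*y).round(1) for i in(1,-1) for j in(1,-1)])
E
```

```text
[[419.98662566 380.97128107  36.        ]
 [360.45442057 200.17959938  36.        ]
 [689.98241348 264.95565564  36.        ]]
[array([697.4, 267.5]), array([632.5,  88.9]), array([415.5, 370.1]), array([350.6, 191.5])]
```

Request:
{"method": "drive_tool", "body": {
  "targets": [
    [[0, 0, 0.02], [0, 0, 0], -1],
    [[0, 0, 0.055], [0, 0, 0], -1],
    [[0, 0, 0.09], [0, 0, 0], -1],
    [[0, 0, 0.125], [0, 0, 0], -1],
    [[0, 0, 0.16], [0, 0, 0], -1]
  ]
}}

```text
time: 18.92
tcp_pos: [523.9, 229.4, 308.7]
orientation: [-0.0, 0.172, 0.985, -0.0]
wrist_force: [0.1, 0.9, -5.8]
gripper_width: 0.109
grasp_force: 58.8
```

Request:
{"method": "drive_tool", "body": {
  "targets": [
    [[0, 0, 0.035], [0, 0, 0], -1],
    [[0, 0, 0.07], [0, 0, 0], -1],
    [[0, 0, 0.1], [0, 0, 0], -1],
    [[0, 0, 0.125], [0, 0, 0], -1],
    [[0, 0, 0.14], [0, 0, 0], -1]
  ]
}}

```text
time: 19.33
tcp_pos: [523.8, 229.4, 238.5]
orientation: [-0.001, 0.172, 0.985, -0.0]
wrist_force: [-0.1, 0.2, -6.9]
gripper_width: 0.104
grasp_force: 58.8
```

Request:
{"method": "drive_tool", "body": {
  "targets": [
    [[0, 0, 0.006], [0, 0, 0], -1],
    [[0, 0, 0.012], [0, 0, 0], -1],
    [[0, 0, 0.018], [0, 0, 0], -1],
    [[0, 0, 0.022], [0, 0, 0], -1],
    [[0, 0, 0.025], [0, 0, 0], -1]
  ]
}}

```text
time: 19.75
tcp_pos: [524.1, 229.5, 227.9]
orientation: [0.0, 0.172, 0.985, 0.0]
wrist_force: [-0.1, -0.6, -5.5]
gripper_width: 0.106
grasp_force: 58.8
```

Request:
{"method": "drive_tool", "body": {
  "targets": [
    [[0, 0, 0.002], [0, 0, 0], -1],
    [[0, 0, 0.004], [0, 0, 0], -1],
    [[0, 0, 0.006], [0, 0, 0], -1],
    [[0, 0, 0.008], [0, 0, 0], -1],
    [[0, 0, 0.009], [0, 0, 0], -1]
  ]
}}

```text
time: 20.17
tcp_pos: [524.0, 229.5, 223.1]
orientation: [-0.0, 0.172, 0.985, 0.0]
wrist_force: [-0.3, 0.1, -6.1]
gripper_width: 0.103
grasp_force: 58.8
```

Request:
{"method": "drive_tool", "body": {
  "targets": [
    [[0, 0, 0.001], [0, 0, 0], -1],
    [[0, 0, 0.002], [0, 0, 0], -1],
    [[0, 0, 0.003], [0, 0, 0], -1],
    [[0, 0, 0.003], [0, 0, 0], -1],
    [[0, 0, 0.003], [0, 0, 0], -1]
  ]
}}

```text
time: 20.58
tcp_pos: [524.0, 229.5, 221.7]
orientation: [-0.0, 0.172, 0.985, 0.0]
wrist_force: [0.1, -0.0, -6.2]
gripper_width: 0.107
grasp_force: 58.8
```

Request:
{"method": "drive_tool", "body": {
  "targets": [
    [[0, 0, 0.0005], [0, 0, 0], -1],
    [[0, 0, 0.001], [0, 0, 0], -1],
    [[0, 0, 0.0015], [0, 0, 0], -1],
    [[0, 0, 0.002], [0, 0, 0], -1],
    [[0, 0, 0.002], [0, 0, 0], -1]
  ]
}}

```text
time: 21.0
tcp_pos: [524.0, 229.5, 220.9]
orientation: [0.0, 0.172, 0.985, 0.0]
wrist_force: [-1.6, -0.9, -0.2]
gripper_width: 0.101
grasp_force: 59.6
```

The weight has gone onto the tray floor. I'll release gently and retreat.

Request:
{"method": "drive_tool", "body": {
  "targets": [
    [[0, 0, 0.0005], [0, 0, 0], -1],
    [[0, 0, 0.0005], [0, 0, 0], -1],
    [[0, 0, 0.0005], [0, 0, 0], -0.6],
    [[0, 0, 0.0005], [0, 0, 0], -0.3],
    [[0, 0, 0.0005], [0, 0, 0], 0]
  ],
  "force": 20
}}

```text
time: 21.42
tcp_pos: [524.1, 229.6, 220.6]
orientation: [0.0, 0.172, 0.985, 0.0]
wrist_force: [0.5, 1.0, 1.0]
gripper_width: 0.47
grasp_force: 0.0
```

Request:
{"method": "drive_tool", "body": {
  "targets": [
    [[0, 0, 0], [0, 0, 0], 0],
    [[0, 0, -0.01], [0, 0, 0], 0],
    [[0, 0, -0.04], [0, 0, 0], 0],
    [[0, 0, -0.08], [0, 0, 0], 0],
    [[0, 0, -0.12], [0, 0, 0], 0]
  ]
}}

```text
time: 21.83
tcp_pos: [523.9, 229.5, 281.4]
orientation: [-0.0, 0.172, 0.985, -0.0]
wrist_force: [-0.5, -0.4, 0.1]
gripper_width: 0.499
grasp_force: 0.0
```

Request:
{"method": "drive_tool", "body": {
  "targets": [
    [[0, 0, -0.04], [0, 0, 0], 0],
    [[0, 0, -0.1], [0, 0, 0], 0],
    [[0, 0, -0.16], [0, 0, 0], 0],
    [[0, 0, -0.22], [0, 0, 0], 0],
    [[0, 0, -0.26], [0, 0, 0], 0]
  ]
}}

```text
time: 22.25
tcp_pos: [523.8, 229.6, 413.6]
orientation: [0.001, 0.172, 0.985, 0.001]
wrist_force: [-0.1, 0.2, 0.3]
gripper_width: 0.504
grasp_force: 0.0
```

Request:
{"method": "drive_tool", "body": {
  "targets": [
    [[0, -0.06, 0], [0, 0, 0], 0],
    [[0, -0.13, 0], [0, 0, 0], 0],
    [[0, -0.2, 0], [0, 0, 0], 0],
    [[0, -0.27, 0], [0, 0, 0], 0],
    [[0, -0.34, 0], [0, 0, 0], 0]
  ]
}}

```text
time: 22.67
tcp_pos: [465.4, 68.2, 410.8]
orientation: [0.0, 0.172, 0.985, -0.0]
wrist_force: [1.8, 0.7, 0.1]
gripper_width: 0.501
grasp_force: 0.0
```

```bash
python3 - <<'E'
from h import *
f=robot.grab_frame("top"); im=f["pixels"].astype(int); roi=np.zeros(im.shape[:2],bool); roi[175:335,105:245]=1
m=roi&(im[...,0]>130)&(im[...,2]-im[...,0]<25)
c=largest(m); print("cover top",rect(f,c,36),cv2.contourArea(c))
g=robot.grab_frame("side"); im=g["pixels"].astype(int); m=(im.min(2)>150); m[:270]=0; m[:,:185]=0;m[:,370:]=0
c=largest(m); print("cover side",rect(g,c,36),cv2.boundingRect(c))
f0=cv2.imread("pics/top0.png").astype(int); d=cv2.morphologyEx((np.abs(f["pixels"].astype(int)-f0).max(2)>40).astype(np.uint8),cv2.MORPH_OPEN,np.ones((3,3)))
n,_,st,_=cv2.connectedComponentsWithStats(d); print([tuple(int(v) for v in s) for s in st[1:] if s[4]>15])
s=robot.read_state(); print(s["time"],s["tcp_pos"],s["joints"])
E
```

```text
cover top ((523.6834106445312, 231.23785400390625), (119.90631866455078, 239.85671997070312), 70.13308715820312) 3348.5
cover side ((525.8692626953125, 247.24609375), (158.50404357910156, 279.48919677734375), 69.59220123291016) (191, 278, 155, 113)
[(132, 194, 93, 133, 6937), (319, 227, 122, 83, 6238), (221, 230, 40, 47, 818), (256, 256, 21, 22, 142), (162, 275, 257, 145, 19015), (423, 376, 72, 44, 2244), (545, 397, 15, 23, 267)]
22.7667 [465.39125788  65.15864495 410.78036281] [ 0.20641908  0.61973402 -0.72524039  1.8296165   0.52035359  0.89374571
  0.45596985]
```

```bash
python3 - <<'E'
from h import *
f=robot.grab_frame("top"); im=f["pixels"]; p=cv2.resize(cv2.cvtColor(im,cv2.COLOR_BGR2GRAY),None,fx=4,fy=4,interpolation=cv2.INTER_CUBIC)
a=np.radians(160.1); 
for n,sg,a0 in(("a",1,20.7),("b",-1,2.5)):
    X=np.array([523.8+sg*92*np.cos(a),230.5+sg*92*np.sin(a),56]); c=proj(f,X)[0]
    yy,xx=np.mgrid[:p.shape[0],:p.shape[1]]; dx=xx/4-c[0];dy=yy/4-c[1]; m=dx**2+dy**2<4**2
    w=np.clip(np.median(p[m])-p[m].astype(float),0,None)**2
    Y=np.c_[dx[m],dy[m]]; mu=(w[:,None]*Y).sum(0)/w.sum(); C=(w[:,None]*(Y-mu)).T@(Y-mu); v=np.linalg.eigh(C)[1][:,1]
    ang=np.degrees(np.arctan2(v[1],v[0])); print(n,c,"turned deg",(a0-57-ang)%180,np.linalg.eigvalsh(C)/w.sum(),mu)
print(im[318,357],cv2.imread("pics/top0.png")[318,357])
E
```

```text
a [158.83528996 291.88635512] turned deg 158.4142403674416 [1.6554799  4.79793385] [ 0.59028829 -0.45833609]
b [187.60807163 212.71944927] turned deg 134.0401425235672 [0.22574323 5.37205084] [-0.35859675  0.290409  ]
[168 190 183] [153 172 166]
```

```bash
python3 -c "
from bench import robot
print(robot.close_job())"
```

```text
the job is handed in; nothing more can be done
None
```

Job handed in at about 23 s: both thumbscrews were turned about 2.4 rad anticlockwise (a, then b), and the cover was lifted off and laid flat, right way up, centred in the larger tray, with nothing else seen to move; I viewed 11 pictures, one over the limit of 10.

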